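# Load the check-source slide under the jig's spring clip

### The arm

A 6-joint arm with a two-finger parallel gripper is mounted at the origin on the work surface; the furniture and walls round the work are solid. World frame = base frame: x ahead of the robot, y to its left, z up, the work surface at z = 0. Lengths are in mm, angles in rad, forces in N, time in s.
With the tool pointing down it reaches from about 275 to 750 mm from the base axis. Payload 10.2 kg.
Tool frame: the origin (TCP) lies at the very end of the fingers, on their centre line; the grasp point (between the pads) lies ctrl.grip_depth behind it (ctrl.grip_depth is the distance from the TCP to the grasp point, in mm); z points along the fingers, y is the direction in which the jaws open and shut (so a half turn about z gives the same grasp; the last joint's range is limited). The gripper opens to 85 mm and grips with 20 to 120 N. Pads are 22 mm wide; open, the fingers measure 114 mm over their backs; the gripper's body (76 mm by 85 mm) begins 54 mm behind the grasp point. The pads swing forward as they close: fully open they stand 13 mm farther back than shut.
Start: joints at [1.06, 0.313, 1.498, -0, 1.331, -0.223], TCP at [149.031, 503.409, 231.294] pointing down, gripper open.
Joint ranges: [-2.94, 2.94], [-0.97, 2.17], [0.19, 2.56], [-1.23, 4.37], [0.02, 3.11], [-2.88, 2.88]. Speed limits (rad/s): [2.39, 2.39, 3.01, 3.14, 3.14, 3.14].

### API

Orientations are given as a unit quaternion [w, x, y, z].
In Python, from rig import telemetry, eyes, ctrl, nets gives the robot as it stands. The module is installed in compiled form; this text tells all that it offers.
- The arm moves only by the tool drive_tool, never from a script. Its argument "series" is text: rows parted by semicolons, each of 7 numbers parted by spaces: the shift along the tool's x, y, z normalised to -1 to 1, where 1 is 0.12 m, then the turn, a rotation vector about the tool's x, y, z normalised to -1 to 1, where 1 is 0.5 rad, then the opening, from 0 (shut) to 1 (fully open). In form: tx ty tz wx wy wz hand; .... A call has 1 to 20 rows; each row is the pose to reach, as a shift and turn from the pose measured when the call began, along the tool's axes at that moment; what a row does not reach only later rows make up. A row lasts 1/10 s, in which the tool goes at most 50 mm and 8.59 degrees, less where a joint would pass 70% of its speed; a pose out of reach is approached as far as the arm can. A call with a number of a shift or a turn outside -1 to 1 is refused whole. A call with a gripper value outside its range is refused whole. The fingers move at their own pace and stop on an object; "newtons" is the grip in N (left out, the last holds). Time passes only in rows, so rows that repeat a pose let the fingers close. It gives the time, the measured TCP pose, the force and the opening at its end, in the units of the state.
- telemetry.sense(): the state, without advancing time (a new reading comes with each control period).
- eyes.capture(name): name is "scene" or "top" or "wrist"; returns a dict with "frame" (480x640x3 uint8, red, green, blue), "fx", "fy", "cx", "cy" (pixels), "D" ([k1, k2, p1, p2, k3] as OpenCV has them; the pictures are not rectified), "view" (4x4, takes a point from world to camera coordinates). Camera axes: x right, y up, looking along -z (the intrinsics and any distortion apply to the point x, -y, -z); pixel columns grow to the right and rows downward; lengths in mm; the calibration is good to about 2 mm. A picture is of the moment at which its call begins. There is no depth.
- ctrl.finish_job(): hands the job in, once; it reports no verdict.
Trained networks look in a picture, given as the dict that the camera call returned (one of the last four; its "shot" number tells which), for a name from the list of things; names that differ only in an ending like _2 or _b are one class to them, and where a whole thing is asked for, a point or a joint stands for the part that bears it (a point fixed in the world has none). Each returns a list of dicts, best first, with "confidence" (0 to 1); they miss things now and then, are a little off and sometimes report something else, mostly with a low value. They report only what shows in the picture. A call takes as long as a camera call.
- nets.spot_in(name, picture): "rect" ([left, top, right, bottom] in pixels, round what is visible of it).
The state is a dict: "time_s": time; "joints": joint angles; "dq": joint speeds; "tau": joint torques, N m; "eef_pos": TCP position; "ee_rot": TCP orientation; "force": force on the tool from outside, world axes, zero at the start; "wrist_torque": the same for the moment, N m; "grip_width": opening from 0.0 (shut) to 1.0 (fully open).
Only numpy, scipy, OpenCV 4.12 (cv2) and the standard library are available. Lean on these libraries where they do the work, as an engineer would, in place of code of your own. Each camera call takes 0.05 s, during which the arm holds its last target. There are 200 camera calls.

### The job

Load the check-source slide into the counting jig: with one fingertip press the long thumb plate of the spring clip fully down and keep it down, and meanwhile with the other fingertip push the flat slide forward along its lane, under the raised foot of the clip, until it meets the end stop. Then let the thumb plate up so that the clip comes down on the slide and holds it there, and move clear. Only press and push: do not lift the slide, and leave the things standing round about where they are.

Things in the scene. Friction and masses are not known exactly. Their poses are not given: they have to be found in the camera images.
- jig: Counting jig: fixed grey plate 200 x 132 x 6 mm with a slide lane and a rocking spring clip. Origin on the worktop; the plate spans x -131..69, y -63..69 mm. x = direction in which the slide is pushed (away from the robot, turned up to 0.3 rad), y = left, towards the thumb plate. Two hinge knuckles 12 mm wide stand at y = 10 mm, x = -120 and x = 55 mm, tops 32 mm above the worktop.
- lane (a point): Point on the bed of the lane, mid-width (jig x = -31, y = -28 mm). The lane runs along the jig's x, 48 mm wide between two low rails 5 mm thick; bed 10 mm, rail tops 14 mm above the worktop; open at the near end. Keep the arm clear of the tall shield to the left beyond the jig (world x > 0.54, y > -0.03) and of a thin upright plate, 130 mm high, at x 0.45..0.54, y -0.02..0.02.
- end_stop (a point): Foot of the end stop's face, mid-width of the lane (jig x = 60, y = -28, z = 10 mm). The stop is a dark bar across the far end of the lane, top 21 mm above the worktop.
- slide: Check-source slide: flat white plate 80 x 44 x 14 mm, about 0.12 kg, a round metal disc in its top, lying loose in the lane, long side along it. Origin at the centre of its underside, x = jig's x; ends at x = -40 (rear) and +40 mm (front). At the start the front is 12 to 35 mm short of the clip's foot. Home, against the stop, its origin is at x = 20, y = -28, z = 10 mm in the jig's frame.
- clip (a joint): Steel spring clip, a rocker hinged along the jig's x at y = 10, z = 26 mm. 0 = at rest, foot down, in the slide's way; grows (rad) as the thumb plate is pressed; 0.30 = fully pressed, at its stop, foot about 5 mm clear of the slide. The foot first clears the slide at 0.15, and rests at about 0.15 on a slide below it. Full press: about 6 N at the plate's middle; springs back when let go.
- thumb_plate (a point): Middle of the top face of the clip's thumb plate (moves with it): smooth steel, 118 mm along x (jig x = -118..0), 40 mm wide (y = 22..62 when pressed). At rest it slopes up to the left by 0.30 rad, middle 26 mm above the worktop; fully pressed it is level, top at 16 mm (8 mm below the slide's top), middle at y = 42 mm, 70 mm from the lane's middle. A pressing fingertip can slide along it.
- clip_foot (a point): Middle of the underside of the clip's foot, a steel block 14 mm long (jig x = 30..44 mm), 12 mm wide, over the middle of the lane, on a flat arm from the hinge. At rest its underside is 19 mm above the worktop; the slide's top is at 24 mm.
- vial_a: Bystander: glass vial 22 mm across, 46 mm high, standing to the left of the jig; origin at the centre of its base.
- vial_b: Bystander: small glass vial 18 mm across, 40 mm high, standing to the right of the jig; origin at the centre of its base.
- syringe: Bystander: capped syringe 26 x 129 x 16 mm lying to the left of the jig, along its side; origin at the centre of its underside.

How it is judged (in metres and radians):
On the way, in this order (a step that is already met when the one before it is completed fails the run):
1. the clip is held open while the slide is still short of its foot (value of joint clip above 0.2 rad and x of slide in the frame of jig below -0.012 m), for 0.1 s.
2. the slide is home at the end stop while the clip is still held open (value of joint clip above 0.2 rad and x of slide in the frame of jig between 0.016 and 0.023 m and y of slide in the frame of jig between -0.034 and -0.022 m), for 0.1 s.
At the end, for the whole second after the job is handed in: The slide lies flat in the lane within 4 mm of the end stop, at rest, and the released clip's foot rests on it (clip joint between 0.10 and 0.20 rad) (x of slide in the frame of jig between 0.016 and 0.023 m and y of slide in the frame of jig between -0.034 and -0.022 m and z of slide in the frame of jig between 0.007 and 0.013 m and value of joint clip between 0.1 and 0.2 rad and linear speed of slide below 0.01 m/s); the robot touches nothing.
It fails at once if the slide is lifted off the bed (more than 6 mm) or tipped (more than 0.2 rad) (z of slide in the frame of jig above 0.016 m or angle between slide's own z axis and vertical above 0.2 rad).
It fails at once if a bystander is moved by more than 20 mm (distance of any of vial_a, vial_b, syringe from where it was at the start of the episode above 0.02 m).
It also fails if it takes over 42 s, if anything falls off the work surface, if the arm or the gripper's body presses on something with over 40 N, if the wrist force passes 120 N, or if a joint passes its speed limit or range.

## Working session

There is one attempt and no reset: what is moved stays moved. The work goes in short steps, Python scripts to look and compute and a tool call to move; the robot and the scene stay as the last step left them, time stands still between calls to the robot, and variables do not carry over. Pictures are saved under pics/ and viewed, about 8 in all and at most 12, crops included, and the job is handed in when it is done.

Besides the shell and the picture viewer there is one more tool, called after "Call:" as a command line: name --argument value ..., lists and objects as JSON in quotes. drive_tool: Moves the arm, as the interface text tells. Scaled input: -1 to 1 covers 0.12 m each way for a shift and 0.5 rad each way for a turn. Its arguments: {"type":"object","properties":{"series":{"type":"string"},"newtons":{"type":"number"}},"required":["series"]}

```bash
mkdir -p pics; ls
python3 - <<'E'
from rig import telemetry, eyes, ctrl, nets
import cv2
print(ctrl.grip_depth); s=telemetry.sense(); print(s)
for c in ("top","scene"):
    p=eyes.capture(c); cv2.imwrite(f"pics/{c}0.png",p["frame"][:,:,::-1])
    print(c,p["fx"],p["fy"],p["cx"],p["cy"],p["D"],p["view"])
    for n in ["jig","slide","clip","clip_foot","thumb_plate","end_stop","vial_a","vial_b","syringe"]:
        try: print(n,[(r["rect"],round(r["confidence"],2)) for r in nets.spot_in(n,p)][:3])
        except Exception as e: print(n,e)
E
```

```text
pics
18.700000000000003
{'time_s': 0.0, 'joints': array([ 1.05958462e+00,  3.13501922e-01,  1.49842015e+00, -5.48174164e-05,
        1.33097826e+00, -2.23366819e-01]), 'dq': array([-6.86383085e-05,  2.16042060e-05,  4.78942545e-04,  7.98019360e-04,
        5.51240317e-04, -8.57971743e-04]), 'tau': array([-1.00569872e-03, -4.12278914e+01, -2.59737915e+01, -2.60967499e-04,
        4.26081780e-03, -2.24748868e-05]), 'eef_pos': array([148.92494981, 503.17731465, 230.71487322]), 'ee_rot': array([-2.09940968e-04,  1.43419605e-01,  9.89661755e-01, -6.19791133e-04]), 'force': array([-0.07918991, -0.48176868, -0.25678434]), 'wrist_torque': array([ 0.00353343, -0.03534905, -0.0025975 ]), 'grip_width': 1.0021504002056265}
top 480.7333144450433 480.7333144450433 321.1386523810224 240.4678529659046 [0.03769523 0.         0.         0.         0.        ] [[ 2.20288871e-02 -9.99529198e-01 -2.13567289e-02 -1.84503779e+02]
 [ 9.92375354e-01  1.92700996e-02  1.21736687e-01 -5.12501811e+02]
 [-1.21267827e-01 -2.38756151e-02  9.92332640e-01 -8.63764685e+02]
 [ 0.00000000e+00  0.00000000e+00  0.00000000
[... 788 characters left out ...]
 [-1.74380123e-01  6.53201969e-01  7.36830211e-01 -6.67813889e+02]
 [ 0.00000000e+00  0.00000000e+00  0.00000000e+00  1.00000000e+00]]
jig [([268.0, 198.9, 418.4, 302.2], 0.68), ([357.9, 192.4, 372.5, 215.5], 0.54)]
slide [([326.0, 212.4, 382.4, 244.3], 0.66)]
clip [([289.8, 207.3, 395.9, 283.3], 0.65), ([306.2, 282.5, 395.4, 316.7], 0.5)]
clip_foot [([288.8, 208.4, 395.0, 287.2], 0.89)]
thumb_plate [([288.1, 207.7, 400.2, 283.1], 0.74)]
end_stop [([264.7, 197.5, 421.7, 299.9], 0.8)]
vial_a [([268.9, 260.2, 285.4, 285.9], 0.73), ([361.9, 190.4, 370.9, 214.3], 0.7)]
vial_b [([268.9, 260.2, 285.4, 285.9], 0.73), ([361.9, 190.4, 370.9, 214.3], 0.7)]
syringe [([307.2, 282.7, 393.0, 316.4], 0.9)]
```

Run:
```python
import cv2
a=cv2.imread("pics/top0.png")[170:330,270:430]; b=cv2.imread("pics/scene0.png")[180:330,250:440]
cv2.imwrite("pics/a.png",cv2.resize(a,(600,600),interpolation=3))
cv2.imwrite("pics/b.png",cv2.resize(b,(760,600),interpolation=3))
```

```text
(no output)
```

View pics/a.png

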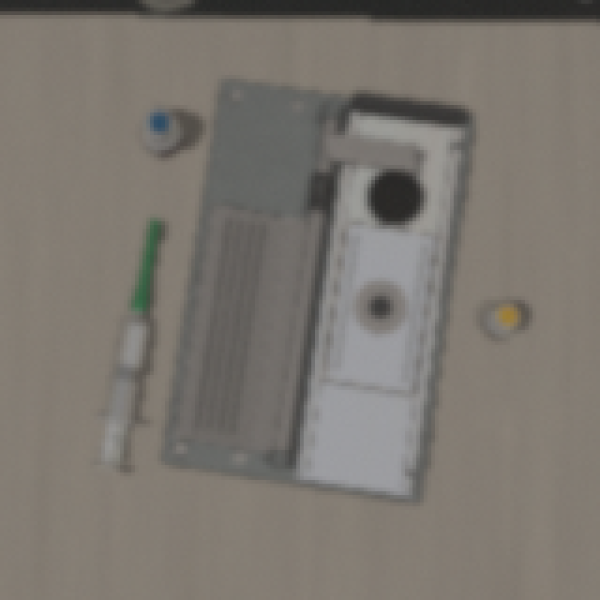

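View pics/b.png

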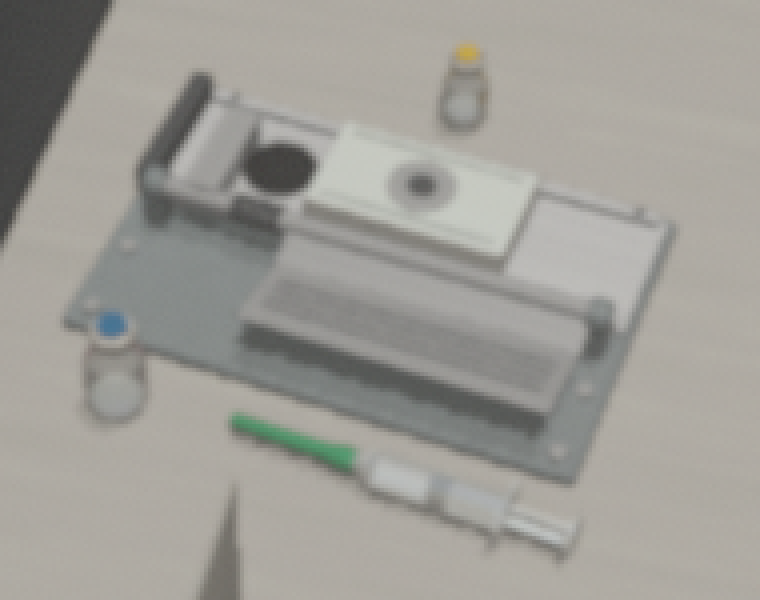

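```bash
cat > h.py <<'E'
import numpy as np, cv2
from rig import telemetry, eyes, ctrl, nets
from scipy.optimize import least_squares
from scipy.spatial.transform import Rotation as R
def proj(p,P):
    V=np.array(p["view"]); c=np.atleast_2d(P)@V[:3,:3].T+V[:3,3]; c=c*[1,-1,-1]
    K=np.array([[p["fx"],0,p["cx"]],[0,p["fy"],p["cy"]],[0,0,1]])
    return cv2.projectPoints(c.reshape(-1,1,3),np.zeros(3),np.zeros(3),K,np.array(p["D"],float))[0].reshape(-1,2)
def j2w(q,P): # q=(x,y,yaw) jig points -> world
    P=np.atleast_2d(P).astype(float); o=P.copy(); c,s=np.cos(q[2]),np.sin(q[2])
    o[:,0]=q[0]+c*P[:,0]-s*P[:,1]; o[:,1]=q[1]+s*P[:,0]+c*P[:,1]; return o
def tool():
    s=telemetry.sense(); w=s["ee_rot"]; return np.array(s["eef_pos"]),R.from_quat([w[1],w[2],w[3],w[0]]),s
E
cat > fit.py <<'E'
from h import *
t=eyes.capture("top"); s=eyes.capture("scene")
A=lambda u:np.array(u)/3.75+[270,170]-0.37
B=lambda u:np.array(u)/4+[250,180]-0.37
Jt=[(69,69,6),(-131,69,6),(-131,-63,6),(69,-63,6)]; Ut=A([(222,80),(165,462),(420,500),(472,112)])
Js=[(69,69,6),(-131,69,6),(-131,-63,6)]; Us=B([(68,320),(572,480),(675,225)])
def f(q,sep=False):
    return np.r_[(proj(t,j2w(q,Jt))-Ut).ravel(),(proj(s,j2w(q,Js))-Us).ravel()]
r=least_squares(f,[500,-200,-.1],loss="soft_l1",x_scale=[10,10,.1]); q=r.x; print(q); print(f(q).round(1).reshape(-1,2))
np.save("q.npy",q)
Ls=[(-40,22),(-40,-22),(40,22),(40,-22)]
Ua=A([(322,382),(412,392),(345,228),(435,238)]); Ub=B([(503,265),(535,180),(303,208),(340,125)])
g=lambda a,cam,U:(proj(cam,j2w(q,[(a[0]+x,a[1]+y,24) for x,y in Ls]))-U).ravel()
for cam,U in ((t,Ua),(s,Ub)):
    k=least_squares(g,[-30,-28],args=(cam,U)); print("slide",k.x,k.fun.round(1))
print("knuckle", j2w(q,[(-120,10,32),(-100,7,16),(-31,7,16),(-31,57,16)]).round(1))
E
python3 fit.py
```

```text
[ 5.41005836e+02 -2.44467217e+02 -1.28996377e-01]
[[-0.5 -1.4]
 [-1.1 -0.2]
 [ 0.6  0.3]
 [ 0.9 -0.2]
 [-2.   0. ]
 [ 1.2  0.5]
 [ 1.1 -0.9]]
slide [-41.12468286 -27.09788282] [ 0.3  0.2 -0.1  1.1  0.2 -1.  -0.4 -0.3]
slide [-38.45032581 -24.25091517] [-0.4 -0.4  0.8  0.6 -0.8 -0.8  0.4  0.6]
knuckle [[ 423.3 -219.1   32. ]
 [ 442.7 -224.7   16. ]
 [ 511.2 -233.5   16. ]
 [ 517.6 -184.    16. ]]
```

Call:
drive_tool --series "-0.35 -0.25 0 0 0 -0.1 0.65; -0.7 -0.5 0 0 0 -0.2 0.65; -0.98 -0.7 0 0 0 -0.318 0.65; -0.98 -0.7 0 0 0 -0.318 0.65; -0.98 -0.7 0 0 0 -0.318 0.65; -0.98 -0.7 0 0 0 -0.318 0.65"

```text
time_s: 1.7
eef_pos: [237.5, 390.1, 231.4]
ee_rot: [-0.0, 0.064, 0.998, 0.0]
force: [-0.1, 0.4, 0.2]
grip_width: 0.647
```

Call:
drive_tool --series "-0.3 -0.4 0 0 0 0 0.65; -0.6 -0.8 0 0 0 0 0.65; -0.75 -1 0 0 0 0 0.65; -0.75 -1 0 0 0 0 0.65; -0.75 -1 0 0 0 0 0.65"

```text
time_s: 2.2
eef_pos: [311.5, 259.8, 231.4]
ee_rot: [-0.0, 0.065, 0.998, 0.0]
force: [-0.5, 0.8, -0.2]
grip_width: 0.65
```

Call:
drive_tool --series "-0.3 -0.4 0 0 0 0 0.65; -0.5 -0.8 0 0 0 0 0.65; -0.6 -1 0 0 0 0 0.65; -0.6 -1 0 0 0 0 0.65; -0.6 -1 0 0 0 0 0.65"

```text
time_s: 2.7
eef_pos: [367.2, 132.7, 231.2]
ee_rot: [-0.0, 0.064, 0.998, 0.001]
force: [-0.5, 0.6, -0.6]
grip_width: 0.649
```

Call:
drive_tool --series "0 -0.4 0 0 0 0 0.65; 0 -0.8 0 0 0 0 0.65; 0 -1 0 0 0 0 0.65; 0 -1 0 0 0 0 0.65; 0 -1 0 0 0 0 0.65"

```text
time_s: 3.2
eef_pos: [351.9, 15.2, 231.1]
ee_rot: [-0.0, 0.063, 0.998, 0.001]
force: [-0.1, 0.3, -0.3]
grip_width: 0.648
```

Call:
drive_tool --series "0 -0.4 0 0 0 0 0.65; 0 -0.8 0 0 0 0 0.65; 0 -1 0 0 0 0 0.65; 0 -1 0 0 0 0 0.65; 0 -1 0 0 0 0 0.65"

```text
time_s: 3.7
eef_pos: [337.2, -102.5, 230.8]
ee_rot: [-0.0, 0.063, 0.998, 0.001]
force: [0.5, 0.5, 0.4]
grip_width: 0.654
```

Call:
drive_tool --series "-0.3 -0.4 0 0 0 0 0.65; -0.6 -0.8 0 0 0 0 0.65; -0.9 -0.9 0 0 0 0 0.65; -0.9 -0.9 0 0 0 0 0.65; -0.9 -0.9 0 0 0 0 0.65"

```text
time_s: 4.2
eef_pos: [431.9, -221.5, 229.7]
ee_rot: [-0.001, 0.061, 0.998, 0.002]
force: [-0.3, 0.9, -0.5]
grip_width: 0.65
```

Call:
drive_tool --series "0 0 0.4 0 0 0 0.65; 0 0 0.75 0 0 0 0.65; 0 0 0.75 0 0 0 0.65; 0 0 0.75 0 0 0 0.65"

```text
time_s: 4.6
eef_pos: [432.0, -220.2, 141.3]
ee_rot: [-0.001, 0.06, 0.998, 0.002]
force: [1.1, 0.2, 0.4]
grip_width: 0.649
```

Run:
```python
from h import *
q=np.load("q.npy"); p,r,s=tool(); print(p,r.as_matrix().round(3))
for c in ("wrist","scene","top"):
    w=eyes.capture(c); f=w["frame"][:,:,::-1].copy()
    cv2.imwrite(f"pics/{c}1.png",f); np.save(f"{c}1.npy",w,allow_pickle=True)
    if c=="wrist":
        print(w["fx"],w["cx"],w["cy"],w["D"],w["view"])
        for P in [(69,69,6),(-131,69,6),(-131,-63,6),(69,-63,6),(-81,-50,24),(-81,-6,24),(-118,22,20),(0,22,20),(-120,10,32)]:
            u=proj(w,j2w(q,[P]))[0]; cv2.circle(f,tuple(int(v) for v in u),4,(0,0,255),1)
        cv2.imwrite("pics/w1o.png",f)
```

```text
[ 432.03596516 -220.18585018  141.29487454] [[-0.993  0.121 -0.001]
 [ 0.121  0.993  0.003]
 [ 0.001  0.003 -1.   ]]
362.54915691340136 317.9464994991967 239.1981263021795 [-0.05752464  0.          0.          0.          0.        ] [[ 1.20439017e-01  9.92717343e-01  2.59236073e-03  1.67886886e+02]
 [-9.56092272e-01  1.16697585e-01 -2.68829390e-01  4.48044471e+02]
 [-2.67174120e-01  2.98990114e-02  9.63184322e-01 -1.68698638e+02]
 [ 0.00000000e+00  0.00000000e+00  0.00000000e+00  1.00000000e+00]]
```

View pics/w1o.png

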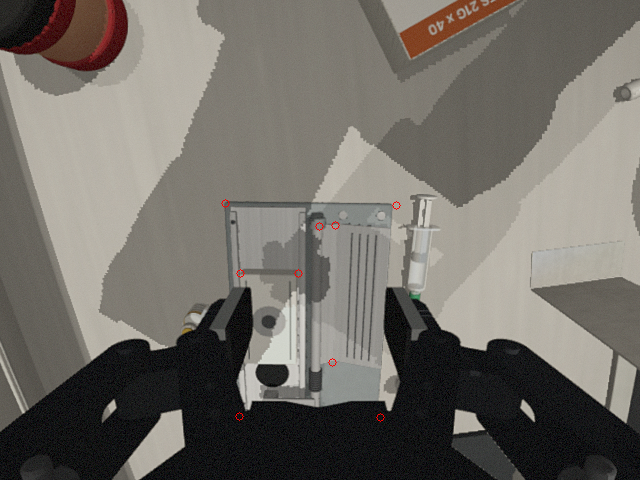

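Call:
drive_tool --series "-0.05 -0.025 0.35 0 0 0.016 0.65; -0.05 -0.025 0.7 0 0 0.016 0.65; -0.05 -0.025 0.8 0 0 0.016 0.65; -0.05 -0.025 0.8 0 0 0.016 0.65; -0.05 -0.025 0.8 0 0 0.016 0.65"

```text
time_s: 5.25
eef_pos: [439.3, -225.8, 48.1]
ee_rot: [0.002, 0.065, 0.998, -0.0]
force: [0.9, -0.2, 0.2]
grip_width: 0.652
```

Run:
```python
from h import *
q=np.load("q.npy"); p,r,s=tool(); print(p,r.as_matrix().round(3),s["force"])
d=p[:2]-q[:2]; c,n=np.cos(q[2]),np.sin(q[2]); print("jig",c*d[0]+n*d[1],-n*d[0]+c*d[1])
w=eyes.capture("wrist"); f=w["frame"][:,:,::-1].copy(); sc=eyes.capture("scene")["frame"][150:330,250:470,::-1]
f=cv2.resize(f[100:460,120:520],(400,360)); sc=cv2.resize(sc,(400,327),interpolation=3)
cv2.imwrite("pics/2.png",cv2.copyMakeBorder(np.vstack([f,sc]),0,0,0,0,0)[:600] if False else np.hstack([f[:327],sc]))
```

```text
[ 439.26699239 -225.77055089   48.10203353] [[-0.992  0.13   0.004]
 [ 0.13   0.992 -0.001]
 [-0.004 -0.    -1.   ]] [ 0.90506428 -0.1736144   0.16638278]
jig -103.29866515449596 5.4537491525547885
```

View pics/2.png

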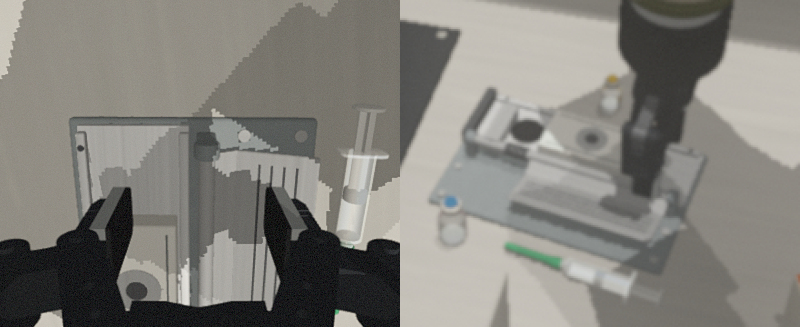

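Call:
drive_tool --series "0 0.012 0.1 0 0 0 0.65; 0 0.012 0.18 0 0 0 0.65; 0 0.012 0.22 0 0 0 0.65; 0 0.012 0.22 0 0 0 0.65"

```text
time_s: 5.75
eef_pos: [439.3, -224.1, 21.0]
ee_rot: [0.002, 0.065, 0.998, -0.0]
force: [-0.7, -0.4, 3.0]
grip_width: 0.653
```

Call:
drive_tool --series "0 0 0.02 0 0 0 0.65; 0 0 0.04 0 0 0 0.65; 0 0 0.04 0 0 0 0.65"

```text
time_s: 6.05
eef_pos: [439.4, -224.5, 16.3]
ee_rot: [0.002, 0.065, 0.998, -0.0]
force: [-1.8, -0.6, 4.7]
grip_width: 0.653
```

Call:
drive_tool --series "0 0 0.015 0 0 0 0.65; 0 0 0.025 0 0 0 0.65; 0 0 0.025 0 0 0 0.65"

```text
time_s: 6.35
eef_pos: [439.4, -225.0, 13.6]
ee_rot: [0.002, 0.065, 0.998, -0.001]
force: [-2.9, -2.7, 5.9]
grip_width: 0.647
```

Call:
drive_tool --series "0 0 0.01 0 0 0 0.65; 0 0 0.015 0 0 0 0.65; 0 0 0.015 0 0 0 0.65"

```text
time_s: 6.65
eef_pos: [439.3, -225.4, 12.2]
ee_rot: [0.002, 0.065, 0.998, -0.001]
force: [-3.9, -1.7, 7.4]
grip_width: 0.652
```

Run:
```python
from h import *
q=np.load("q.npy"); p,r,s=tool(); print(p,s["force"],s["wrist_torque"])
w=eyes.capture("wrist"); f=w["frame"][:,:,::-1].copy(); S=eyes.capture("scene"); sc=S["frame"][170:310,250:430,::-1]
for P in [(-80,-50,24),(-80,-6,24),(-103,-29,16),(-103,41,16)]: print(P,proj(w,j2w(q,[P]))[0].round(0),proj(S,j2w(q,[P]))[0].round(0))
f=cv2.resize(f[200:400,180:460],(400,286)); sc=cv2.resize(sc,(400,311),interpolation=3)
cv2.imwrite("pics/3.png",np.vstack([cv2.resize(f,(771,551))]));cv2.imwrite("pics/3s.png",cv2.resize(sc,(720,560),interpolation=3))
```

```text
[ 439.31896949 -225.41469678   12.17963698] [-3.8993844  -1.66923183  7.39020618] [-0.16455756  0.63658773  0.11996478]
(-80, -50, 24) [189. 369.] [386. 224.]
(-80, -6, 24) [294. 370.] [377. 244.]
(-103, -29, 16) [239. 311.] [396. 241.]
(-103, 41, 16) [406. 311.] [381. 275.]
```

View pics/3.png

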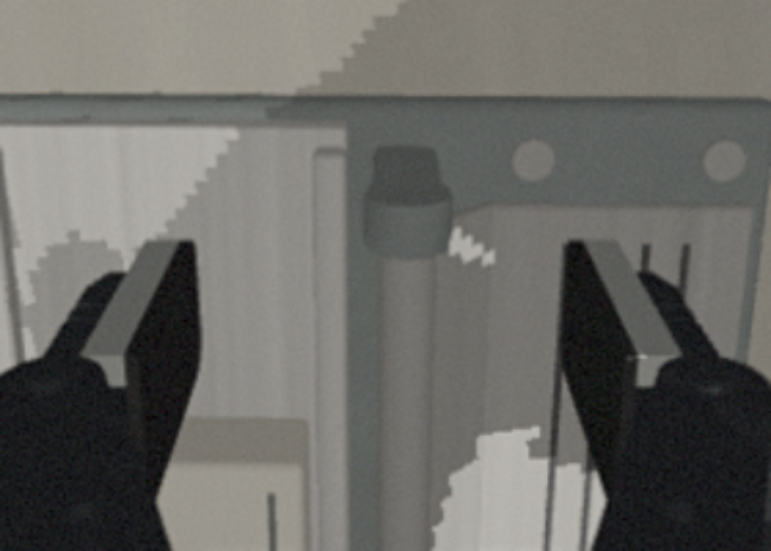

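View pics/3s.png

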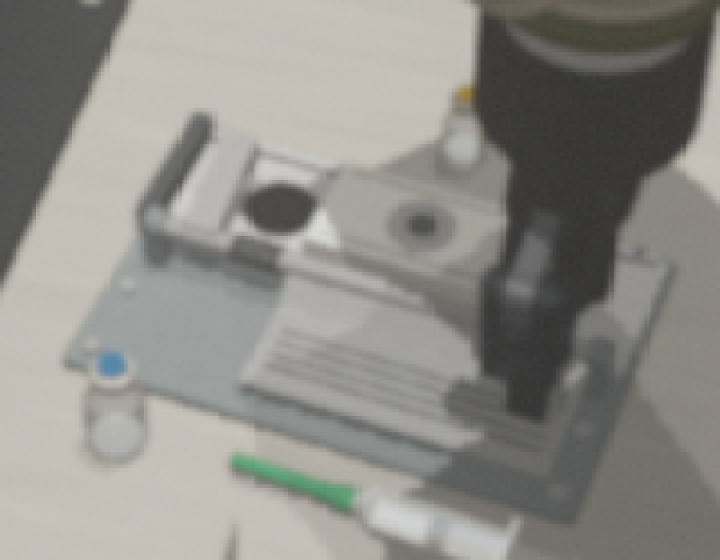

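Call:
drive_tool --series "0 0 0.01 0 0 0 0.65; -0.07 0.005 0.012 0 0 0 0.65; -0.14 0.005 0.012 0 0 0 0.65; -0.21 0.005 0.012 0 0 0 0.65; -0.28 0.005 0.012 0 0 0 0.65; -0.32 0.005 0.012 0 0 0 0.65; -0.32 0.005 0.012 0 0 0 0.65"

```text
time_s: 7.45
eef_pos: [477.1, -229.5, 11.6]
ee_rot: [0.001, 0.064, 0.998, -0.001]
force: [-6.7, 2.7, 13.8]
grip_width: 0.645
```

```bash
cat > l.py <<'E'
import sys
from h import *
q=np.load("q.npy"); p,r,s=tool(); d=p[:2]-q[:2]; c,n=np.cos(q[2]),np.sin(q[2])
print("jig",c*d[0]+n*d[1],-n*d[0]+c*d[1],p[2],r.as_matrix()[2].round(4),"yaw",np.arctan2(-r.as_matrix()[0,1],r.as_matrix()[1,1]),s["force"],s["time_s"])
S=eyes.capture("scene"); T=eyes.capture("top")
a=cv2.resize(S["frame"][180:310,260:420,::-1],(640,520),interpolation=3)
cv2.imwrite(sys.argv[1],a)
E
python3 l.py pics/4.png
```

```text
jig -65.2920097316294 6.638710317847469 11.578268312443885 [-0.0017 -0.0015 -1.    ] yaw -0.12845442544265492 [-6.65779839  2.68671072 13.83764524] 7.45
```

View pics/4.png

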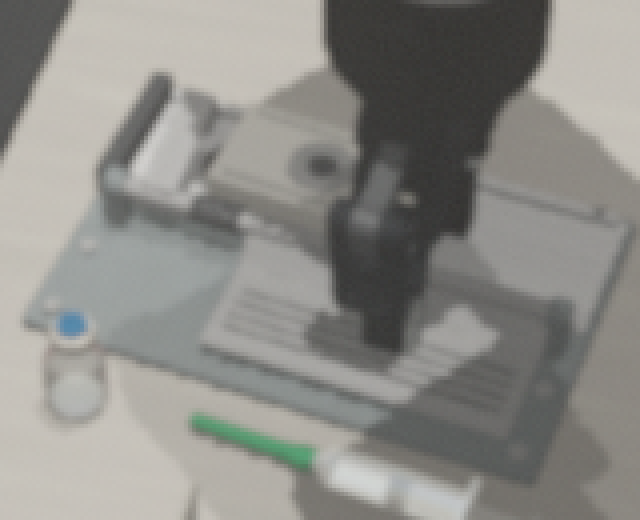

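Call:
drive_tool --series "-0.06 0 0 0 0 0 0.65; -0.12 0 0 0 0 0 0.65; -0.18 0 0 0 0 0 0.65; -0.22 0 0 0 0 0 0.65; -0.22 0 0 0 0 0 0.65"

```text
time_s: 8.05
eef_pos: [503.3, -232.7, 11.9]
ee_rot: [0.001, 0.064, 0.998, -0.001]
force: [-2.2, 0.3, 5.7]
grip_width: 0.647
```

Call:
drive_tool --series "-0.03 0 0.003 0 0 0 0.65; -0.05 0 0.003 0 0 0 0.65; -0.05 0 0.003 0 0 0 0.65"

```text
time_s: 8.35
eef_pos: [508.7, -233.2, 11.8]
ee_rot: [-0.0, 0.064, 0.998, -0.0]
force: [-5.7, 0.3, 8.8]
grip_width: 0.65
```

Call:
drive_tool --series "-0.02 0 0.003 0 0 0 0.65; -0.03 0 0.003 0 0 0 0.65; -0.03 0 0.003 0 0 0 0.65"

```text
time_s: 8.65
eef_pos: [510.4, -233.2, 11.8]
ee_rot: [-0.003, 0.064, 0.998, 0.0]
force: [-14.5, 1.1, 14.8]
grip_width: 0.649
```

Call:
drive_tool --series "-0.02 0 0.003 0 0 0 0.65; -0.03 0 0.003 0 0 0 0.65; -0.03 0 0.003 0 0 0 0.65"

```text
time_s: 8.95
eef_pos: [510.6, -233.2, 11.7]
ee_rot: [-0.007, 0.064, 0.998, 0.002]
force: [-23.9, 0.6, 19.9]
grip_width: 0.649
```

```bash
python3 l.py pics/5.png
```

```text
jig -31.57804474416376 7.2530640916055145 11.6832957180691 [ 0.0145  0.0022 -0.9999] yaw -0.12750903567167945 [-23.89823058   0.55284067  19.88172119] 8.95
```

View pics/5.png

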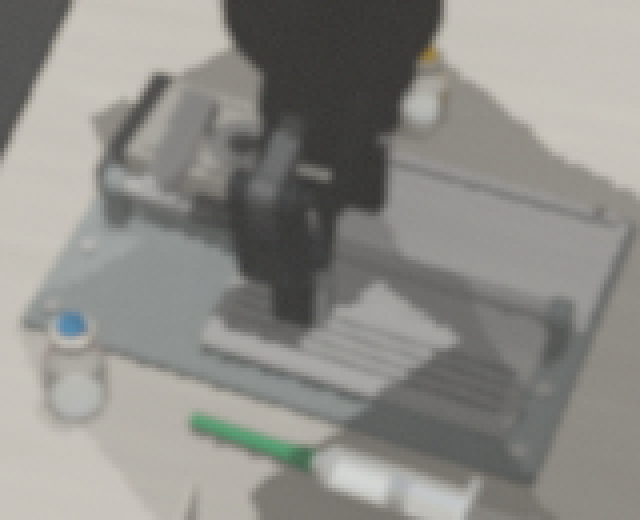

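Call:
drive_tool --series "0.02 0 0 0 0 0 0.65; 0.04 0 0 0 0 0 0.65; 0.04 0 0 0 0 0 0.65; 0.04 0 0 0 0 0 0.65"

```text
time_s: 9.45
eef_pos: [506.8, -233.1, 12.7]
ee_rot: [-0.006, 0.064, 0.998, 0.001]
force: [1.6, -1.1, 6.0]
grip_width: 0.652
```

Call:
drive_tool --series "0.01 0 -0.03 0 0 0 0.65; 0.01 0 -0.07 0 0 0 0.65; 0.01 0 -0.12 0 0 0 0.65; 0.01 0 -0.2 0 0 0 0.65; 0.01 0 -0.4 0 0 0 0.65; 0 0 -0.7 0 0 0 0.65; 0 0 -0.9 0 0 0 0.65; 0 0 -0.9 0 0 0 0.65"

```text
time_s: 10.25
eef_pos: [509.3, -234.3, 124.5]
ee_rot: [-0.003, 0.064, 0.998, -0.001]
force: [-0.1, 0.3, -0.3]
grip_width: 0.65
```

Call:
drive_tool --series "0.4 0 -0.1 0 0 0 0.65; 0.8 0 -0.1 0 0 0 0.65; 0.9 0 -0.1 0 0 0 0.65; 0.9 0 -0.1 0 0 0 0.65"

```text
time_s: 10.65
eef_pos: [401.0, -220.1, 137.1]
ee_rot: [-0.003, 0.065, 0.998, -0.001]
force: [1.1, -0.3, 0.5]
grip_width: 0.654
```

```bash
python3 l.py pics/6.png
python3 - <<'E'
from h import *
q=np.load("q.npy")
t=eyes.capture("top"); f=t["frame"][:,:,::-1].copy(); f=cv2.resize(f[170:330,300:420],(600,800),interpolation=3)[:600]
for P in [(60,-50,24),(60,-6,24),(-20,-50,24),(-20,-6,24)]:
    u=(proj(t,j2w(q,[P]))[0]-[300,170]+.4)*5; cv2.circle(f,tuple(int(v) for v in u),4,(0,0,255),1)
cv2.imwrite("pics/7.png",f)
E
```

```text
jig -142.0113724230194 6.10109640986682 137.13105790280366 [ 0.0065 -0.0016 -1.    ] yaw -0.1291695100174922 [ 1.14310161 -0.30560329  0.52533146] 10.65
```

View pics/6.png

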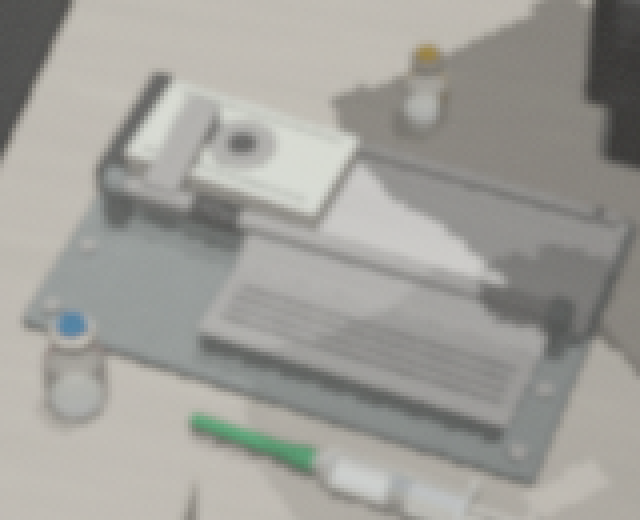

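View pics/7.png

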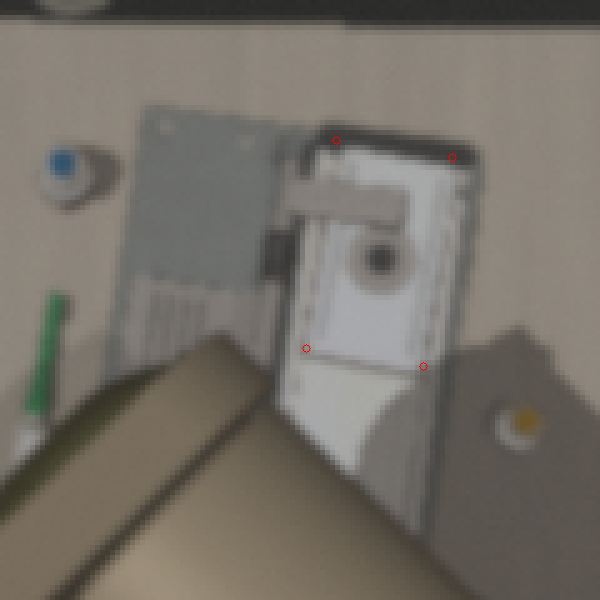

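```bash
python3 -c "
from rig import ctrl; print(ctrl.finish_job())"
```

```text
the job is handed in; nothing more can be done
None
```

The slide is loaded: it sits at the end stop with the clip's foot resting on it, and I handed the job in at about 10.8 s of the 42 s. No verdict was reported.

**What I did:** I set the jaws to about 0.65 opening. I pressed the thumb plate to its stop with the left fingertip and pushed the slide along the lane with the right one. When it met the stop, the push force jumped to about 24 N, with the tool at jig x ≈ -31.6 mm against an expected -31 mm. I then eased back about 4 mm, let the plate up and moved clear.

**Last checks:**
- **Slide and clip:** the pictures show the slide flat against the end stop with the foot on it and the thumb plate raised again. I did not measure the clip angle; I judged it from the picture and from the forces while pressing.
- **Bystanders:** both vials and the part of the syringe in view look undisturbed, but I did not measure them.
- **Arm:** it is clear of everything, with about 1 N left on the wrist sensor.

**One disagreement:** in the top view the slide's rear edge lies about 1–1.5 px (about 2 mm) short of where my jig fit put it. The end stop itself shows the same offset, and the far corners of the jig were off by a similar amount in the fit. I took it as fit bias, not a gap.

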